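# Draw the clay gun's plunger to its mark and hold it for loading

### The job

Draw the plunger with the white knob up out of its clay gun, straight along the barrel, until the whole yellow band has come out of the barrel's mouth while the red band below it is still hidden inside, and finish while holding it there so that the loading window stays open. The knob is brittle unglazed bisque, so grip it gently, do not force the rod against the barrel, and never draw it so far that the red band comes out. Leave the other clay gun (dark wooden knob) and the pots around alone.

Things in the scene. Friction and masses are not known exactly. Their poses are not given: they have to be found in the camera images.
- plunger_white: The plunger to draw: a loose steel rod 18 mm in diameter with a white knob, 164 mm long in all, 0.13 to 0.25 kg. Origin at the centre of the rod's lower tip, z axis up the rod to the knob. Yellow band 62 to 70 mm from the tip, red band 32 to 38 mm. It starts fully home, tip on the bore's floor. Nothing but the hand keeps it up: let go, it slides back in.
- knob_white (a point): Centre of the white bisque knob, on the rod's axis, 147 mm from the tip. Drum 30 mm in diameter, 34 mm tall (130 to 164 mm from the tip); at the start its underside is 20 mm above the barrel's mouth. Brittle: it cracks if the pads squeeze it with more than about 60 N each; a grip of 20 to 40 N is plenty.
- barrel_white: Aluminium barrel of the clay gun with the white knob, fixed in a stand, leaning 0.26 rad (15 degrees) from vertical, mouth end roughly towards the robot. Origin at the centre of the bore's floor, z axis up the bore to the mouth. Bore 19.6 mm in diameter, 110 mm deep; outside diameter 27 mm. Loading window in its own +x side, 8 to 30 mm above the bore's floor.
- mouth_white (a point): Centre of the mouth (top rim) of that barrel, 110 mm up its axis, about 136 mm above the table. The yellow band is just wholly out of the mouth when the rod is drawn 48 mm; the red band begins to show at 72 mm. Pulled or pushed askew, the rod jams and scores the bore (damage above 40 N between rod and barrel).
- plunger_dark: The plunger of the other clay gun, the same but for a knob of dark wood; leave it alone. Origin at the lower tip, z axis up the rod. The two guns stand at least 140 mm apart and may be on either side.
- bowl: Terracotta bowl, 150 mm across, 75 mm tall, standing loose; leave it alone. Origin under its centre.
- cup: Raw clay cup, 68 mm across, 65 mm tall, standing loose between the robot and the guns; leave it alone. Origin under its centre.
- crock: Dark brown open crock, 124 mm across, 110 mm tall, loose; leave it alone. Origin under its centre.
- vase: Raw clay vase with a narrow neck, 132 mm across, 205 mm tall, loose; leave it alone. Origin under its centre.
- dish: Small white bowl, 100 mm across, 40 mm tall, loose; leave it alone. Origin under its centre.
Mind the look-alikes: they are no part of the job. Leave any pink look-alike of the part that bears barrel_white alone.

How it is judged:
By the outcome, as a careful person would: the job done as asked, in the order asked, and still so for the second after the job is handed in, while the arm keeps its last pose, push and grip.
It also fails if it takes over 38 s, if anything falls off the work surface, if the arm or the gripper's body presses on something with over 40 N, if the wrist force passes 120 N, or if a joint passes its speed limit or range.

### The arm

A 6-joint arm with a two-finger parallel gripper is mounted at the origin on the work surface. World frame = base frame: x ahead of the robot, y to its left, z up, the work surface at z = 0. Lengths are in m, angles in rad, forces in N, time in s.
With the tool pointing down it reaches from about 0.275 to 0.725 m from the base axis. Payload 15.9 kg.
Tool frame: the origin (TCP) lies on the centre line of the jaws, within the pads' length; the fingertips stand 19 mm ahead of it and the grasp point (between the pads) is the TCP; z points along the fingers, y is the line along which they close (so a half turn about z gives the same grasp; the last joint's range is limited). The gripper opens to 85 mm and grips with 20 to 120 N. Pads are 22 mm wide; open, the fingers measure 114 mm over their backs; the gripper's body (76 mm by 85 mm) begins 54 mm behind the grasp point. The pads swing forward as they close: fully open they stand 13 mm farther back than shut.
Start: joints at [-1.191, 0.213, -0.034, 1.323, 0, 1.571], TCP at [0.185, -0.464, 0.25] pointing down, gripper open.
Joint ranges: [-2.98, 2.98], [-0.74, 1.72], [-1.14, 1.35], [-2.1, 2.04], [-1.57, 1.44], [-3.14, 3.14]. Speed limits (rad/s): [1.89, 1.89, 2.39, 2.57, 3.14, 3.14].

### API

Orientations are given as a unit quaternion [w, x, y, z].
In Python, from station import read_state, vision, hand_in gives the robot as it stands.
- The arm moves only by the shell command python3 -m handwheel 'ROWS' [FORCE]. ROWS is JSON, a list of rows, each a list of 5 numbers: the shift along the tool's x, y, z in m, then the turn about the tool's z in degrees, then the opening, from 0 (shut) to 1 (fully open). A call has exactly 10 rows; each row is the pose to reach, as a shift and turn from the pose commanded when the call began, along the tool's axes at that moment; what a row does not reach only later rows make up. A row lasts 1/8 s, in which the tool goes at most 62.5 mm and 10.7 degrees, less where a joint would pass 70% of its speed; a pose out of reach is approached as far as the arm can. A call with a gripper value outside its range is refused whole. The fingers move at their own pace and stop on an object; FORCE is the grip in N (left out, the last holds). Time passes only in rows, so rows that repeat a pose let the fingers close, or fill a call up. It gives the time, the measured TCP pose, the force, the opening and the grip force at its end, in the units of the state.
- read_state(): the state, without advancing time (a new reading comes with each control period).
- vision.read_camera(name): name is "scene" or "top" or "wrist"; returns a dict with "image" (384x512x3 uint8, red, green, blue), "mtx" (3x3 intrinsics, pixels), "extrinsics" (4x4, takes a point from camera to world coordinates); the wrist camera has in their place "hand_eye" (4x4, takes a point from camera to tool coordinates, whose origin is the TCP and whose axes are the flange's). Camera axes: x right, y down, z forward; pixel columns grow to the right and rows downward; lengths in m; the calibration is good to about 2 mm. A picture is of the moment at which its call begins: read the wrist's pose just before it. There is no depth.
- hand_in(): hands the job in; it is judged then, once.
The state is a dict: "t": time; "qpos": joint angles; "qd": joint speeds; "joint_torque": joint torques, N m; "ee_pos": TCP position; "tcp_rot": TCP orientation; "ft_force": force on the tool from outside, world axes, zero at the start; "ft_torque": the same for the moment, N m; "width": finger opening in m; "grasp_force": force on a finger pad.
Only numpy, scipy, OpenCV 4.12 (cv2) and the standard library are available. Lean on these libraries where they do the work, as an engineer would, in place of code of your own. Each camera call takes 0.05 s, during which the arm holds its last target. There are 200 camera calls.

## Working session

There is one attempt and no reset: what is moved stays moved. The work goes in short steps, Python scripts to look and compute and a shell command to move; the robot and the scene stay as the last step left them, time stands still between calls to the robot, and variables do not carry over. Pictures are saved under pics/ and viewed, at most 10 in all, crops included, and the job is handed in when it is done.

```bash
mkdir -p pics; ls
python3 - <<'E'
from station import read_state, vision
import cv2,numpy as np
s=read_state();print(s['t'],s['qpos'],s['ee_pos'],s['tcp_rot'],s['width'])
for n in('scene','top'):
    c=vision.read_camera(n);np.savez('pics/'+n+'.npz',**{k:c[k] for k in('image','mtx','extrinsics')})
    cv2.imwrite(f'pics/{n}.png',c['image'][:,:,::-1]);print(n,c['mtx'].tolist(),np.round(c['extrinsics'],4).tolist())
print(np.round(vision.read_camera('wrist')['hand_eye'],4).tolist())
E
```

```text
pics
0.0 [-1.19099885e+00  2.13343714e-01 -3.50527761e-02  1.32349332e+00
  2.21730362e-05  1.57081990e+00] [ 0.18525572 -0.46407537  0.24982487] [-5.39003108e-04  9.82025434e-01  1.88747845e-01 -9.23214908e-05] 0.08556975049210537
scene [[355.7787324959318, 0.0, 247.74566236070646], [0.0, 355.7787324959318, 191.44644891804543], [0.0, 0.0, 1.0]] [[-0.1981, 0.7875, -0.5835, 1.135], [0.9801, 0.1647, -0.1106, 0.0752], [0.009, -0.5939, -0.8045, 0.884], [0.0, 0.0, 0.0, 1.0]]
top [[354.8133955786968, 0.0, 256.84060152423814], [0.0, 354.8133955786968, 184.86846949626778], [0.0, 0.0, 1.0]] [[-0.0209, -0.9902, 0.1382, 0.4536], [-0.9998, 0.0205, -0.004, -0.0209], [0.0011, -0.1382, -0.9904, 1.0745], [0.0, 0.0, 0.0, 1.0]]
[[0.0003, -0.9533, -0.3022, 0.0761], [1.0, 0.0004, -0.0002, -0.0], [0.0003, -0.3022, 0.9533, -0.1241], [0.0, 0.0, 0.0, 1.0]]
```

View pics/scene.png

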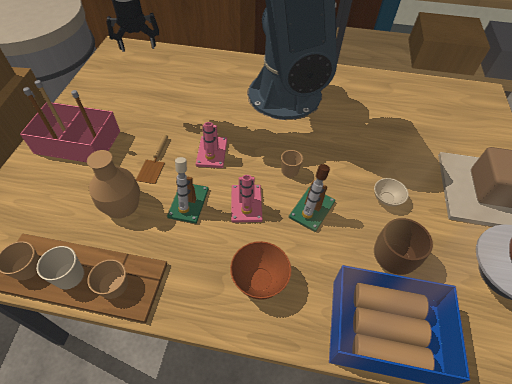

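View pics/top.png

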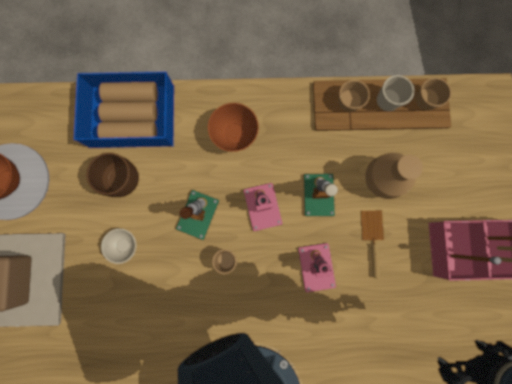

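The scene view shows the white knob near (181,163) on a green stand. In the top view it is near (331,189). The dark gun is at (318,172) in the scene view, with pink look-alikes between the two. I'll enlarge both views of the white gun.

Run:
```python
import cv2,numpy as np
a=np.load('pics/scene.npz')['image'][145:225,150:220,::-1]
b=np.load('pics/top.npz')['image'][165:225,295:347,::-1]
A=cv2.resize(a,None,fx=7,fy=7,interpolation=cv2.INTER_CUBIC)
B=cv2.resize(b,None,fx=6,fy=6,interpolation=cv2.INTER_CUBIC)
B=cv2.copyMakeBorder(B,0,560-360,0,0,cv2.BORDER_CONSTANT)
O=np.hstack([A,B]);print(O.shape)
# ticks each 10 px
for i in range(0,70,10): cv2.putText(O,str(150+i),(i*7,8),0,.3,(0,0,255));cv2.line(O,(i*7,8),(i*7,14),(0,0,255))
for i in range(0,80,10): cv2.putText(O,str(145+i),(0,i*7+4),0,.3,(0,0,255));cv2.line(O,(20,i*7),(27,i*7),(0,0,255))
for i in range(0,52,10): cv2.putText(O,str(295+i),(490+i*6,8),0,.3,(0,0,255));cv2.line(O,(490+i*6,8),(490+i*6,14),(0,0,255))
for i in range(0,60,10): cv2.putText(O,str(165+i),(490,i*6+4),0,.3,(0,0,255));cv2.line(O,(510,i*6),(517,i*6),(0,0,255))
cv2.imwrite('pics/crop1.png',O)
```

```text
(560, 802, 3)
```

View pics/crop1.png

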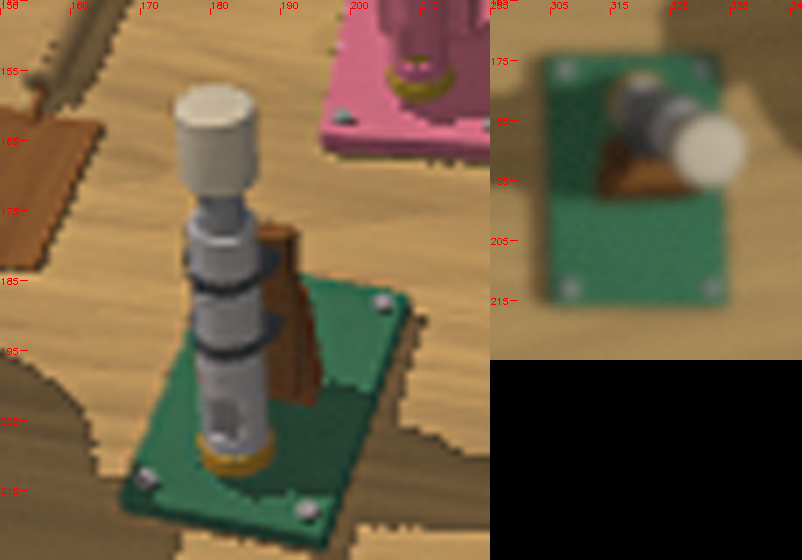

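The knob top is at scene (180.2,159.3) and top (330.9,189.6). The mouth is at scene (181.4,175.3) and the knob underside is near (180.6,170.3). I'll fit the axis to these points.

```bash
cat > h.py <<'E'
import numpy as np
from scipy.optimize import least_squares
def axis(p):
    x,y,az=p  # mouth xy, lean azimuth
    d=np.array([np.sin(.26)*np.cos(az),np.sin(.26)*np.sin(az),np.cos(.26)])
    return np.array([x,y,.136]),d
def proj(K,T,X):
    q=T[:3,:3].T@(X-T[:3,3]);q=K@q;return q[:2]/q[2]
E
python3 - <<'E'
from h import *
c={n:np.load(f'pics/{n}.npz') for n in('scene','top')}
obs=[('scene',.054,180.2,159.3,1),('scene',.020,180.6,170.3,.7),('scene',0,181.4,175.3,.7),('scene',-.10,183.2,206,.5),('top',.054,330.9,189.6,1),('top',-.105,318,183,.4)]
def f(p):
    m,d=axis(p);r=[]
    for n,s,u,v,w in obs:r+=list(w*(proj(c[n]['mtx'],c[n]['extrinsics'],m+s*d)-[u,v]))
    return np.array(r)
for a0 in(3.1,2,4):
    s=least_squares(f,[.45,-.2,a0]);print(s.x,s.cost,np.round(s.fun,1))
m,d=axis(s.x);print(m,d,'knob',m+.037*d,np.degrees(s.x[2]))
# azimuth of line from robot
print(np.degrees(np.arctan2(*(-m[:2])[::-1])))
E
```

```text
[ 0.57731465 -0.21196052  3.16458049] 2.0027828870079696 [ 0.3 -0.3  0.5 -0.4  0.3  0.3  0.4 -1.1  0.6 -0.8  0.7 -0.5]
[ 0.57731465 -0.21196053  3.16457894] 2.002782887065059 [ 0.3 -0.3  0.5 -0.4  0.3  0.3  0.4 -1.1  0.6 -0.8  0.7 -0.5]
[ 0.57731465 -0.21196052  3.16458036] 2.0027828870058766 [ 0.3 -0.3  0.5 -0.4  0.3  0.3  0.4 -1.1  0.6 -0.8  0.7 -0.5]
[ 0.57731465 -0.21196052  0.136     ] [-0.25701263 -0.00590917  0.96638998] knob [ 0.56780518 -0.21217916  0.17175643] 181.317098389576
159.83933798771835
```

```bash
python3 -m handwheel '[[0.05,-0.01,-0.005,3,1],[0.1,-0.02,-0.01,6,1],[0.15,-0.03,-0.015,9,1],[0.2,-0.04,-0.02,12,1],[0.25,-0.05,-0.02,15,1],[0.3,-0.06,-0.02,18,1],[0.35,-0.07,-0.02,20.5,1],[0.4,-0.082,-0.02,20.5,1],[0.449,-0.092,-0.02,20.5,1],[0.449,-0.092,-0.02,20.5,1]]' 25
cat > w.py <<'E'
import sys,cv2,numpy as np
from station import read_state,vision
from scipy.spatial.transform import Rotation as R
def snap(n):
    s=read_state();c=vision.read_camera('wrist')
    T=np.eye(4);q=s['tcp_rot'];T[:3,:3]=R.from_quat([q[1],q[2],q[3],q[0]]).as_matrix();T[:3,3]=s['ee_pos']
    np.savez(f'pics/{n}.npz',image=c['image'],mtx=c['mtx'],extrinsics=T@c['hand_eye'])
    cv2.imwrite(f'pics/{n}.png',c['image'][:,:,::-1]);print(s['t'],s['ee_pos'],T[:3,:3].round(3).tolist())
E
python3 -c "import w;w.snap('w1')"
```

```text
t: 1.4
ee_pos: [0.5702, -0.2103, 0.269]
tcp_rot: [-0.0, 1.0, 0.013, -0.001]
ft_force: [-0.7, 0.1, -0.1]
width: 0.0855
grasp_force: 0.0
1.4 [ 0.5701977  -0.21028212  0.26904175] [[1.0, 0.025, -0.001], [0.025, -1.0, 0.001], [-0.001, -0.001, -1.0]]
```

View pics/w1.png

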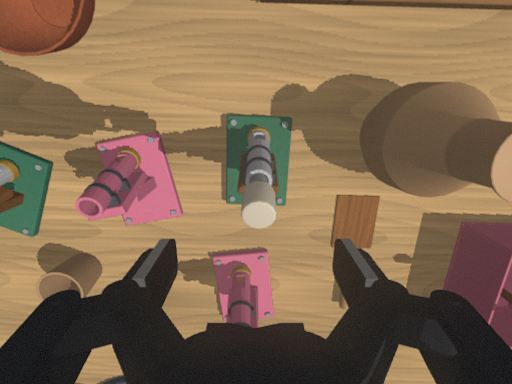

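The wrist view shows the white knob top at about (259,214) and the barrel foot with its brass ring at about (259,134). I'll enlarge it.

Run:
```python
import cv2,numpy as np
a=np.load('pics/w1.npz')['image'][118:234,215:303,::-1]
A=cv2.resize(a,None,fx=5,fy=5,interpolation=cv2.INTER_CUBIC)
for i in range(0,88,10): cv2.putText(A,str(215+i),(i*5,8),0,.3,(0,0,255));cv2.line(A,(i*5+2,8),(i*5+2,14),(0,0,255))
for i in range(0,116,10): cv2.putText(A,str(118+i),(0,i*5+6),0,.3,(0,0,255));cv2.line(A,(20,i*5+2),(27,i*5+2),(0,0,255))
cv2.imwrite('pics/crop2.png',A)
```

```text
(no output)
```

View pics/crop2.png

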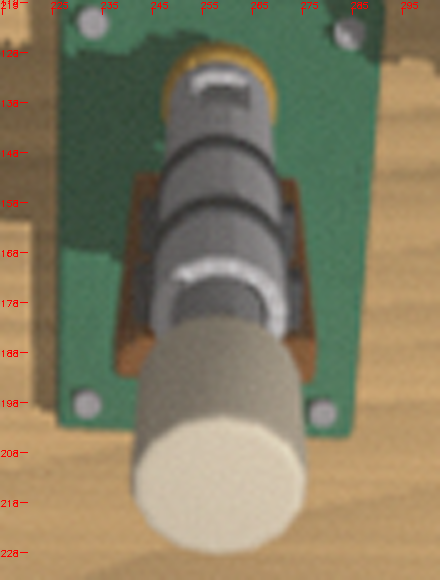

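```bash
cat > fit.py <<'E'
from h import *
c={n:np.load(f'pics/{n}.npz') for n in('scene','top','w1')}
S=(c['scene']['mtx'],c['scene']['extrinsics'])
obs=[('scene',.054,180.2,159.3,.7,0),('scene',.020,180.6,170.3,.5,0),('scene',0,181.4,175.3,.5,0),('top',.054,330.9,189.6,.7,0),
('w1',.054,258.6,214.4,1,0),('w1',0,258.6,169.2,1,.0135),('w1',-.05,258.6,None,1,0),('w1',-.1,258.6,None,1,0)]
def f(p):
    m,d=axis(p);r=[];e=np.cross(np.cross(d,[0,0,1]),d);e/=np.linalg.norm(e)
    for n,s,u,v,w,k in obs:
        q=proj(c[n]['mtx'],c[n]['extrinsics'],m+s*d+k*e)
        r.append(w*(q[0]-u)); 
        if v is not None:r.append(w*(q[1]-v))
    return np.array(r)
s=least_squares(f,[.57,-.21,3.16]);print(s.x,np.round(s.fun,1))
obs=obs[4:];s2=least_squares(f,s.x);print('wrist only',s2.x,np.round(s2.fun,2))
for t in(s,s2):
    m,d=axis(t.x);print(d,'knob',m+.037*d,np.degrees(t.x[2]))
E
python3 fit.py
```

```text
[ 0.57435563 -0.2139368   3.12530222] [ 0.1 -0.8  0.2 -0.8  0.  -0.2  0.9  0.2 -0.3 -0.1  0.4 -0.3 -0.2 -0.2]
wrist only [ 0.57417742 -0.21402241  3.1302845 ] [-0.08  0.11  0.44 -0.12 -0.21 -0.25]
[-0.25704644  0.00418777  0.96638998] knob [ 0.56484491 -0.21378185  0.17175643] 179.066626934762
[-0.25706412  0.00290704  0.96638998] knob [ 0.56466605 -0.21391485  0.17175643] 179.35209061838324
```

```bash
python3 -m handwheel '[[-0.0063,0.0034,0.01,2,1],[-0.0063,0.0034,0.03,2,1],[-0.0063,0.0034,0.05,2,1],[-0.0063,0.0034,0.068,2,1],[-0.0063,0.0034,0.082,2,1],[-0.0063,0.0034,0.09,2,1],[-0.0063,0.0034,0.093,2,0.8],[-0.0063,0.0034,0.093,2,0.6],[-0.0063,0.0034,0.093,2,0.5],[-0.0063,0.0034,0.093,2,0.5]]' 25
python3 -c "import w;w.snap('w2')"
```

```text
t: 2.7
ee_pos: [0.5622, -0.216, 0.1776]
tcp_rot: [0.0, 1.0, -0.006, 0.0]
ft_force: [-0.3, -0.7, 0.5]
width: 0.0431
grasp_force: 0.0
2.7 [ 0.56220605 -0.2160358   0.17764754] [[1.0, -0.013, 0.001], [-0.013, -1.0, -0.0], [0.001, 0.0, -1.0]]
```

View pics/w2.png

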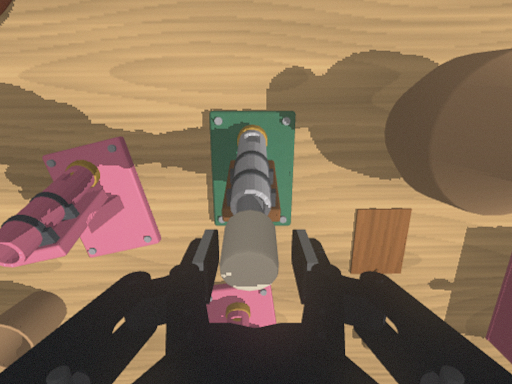

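The knob spans u 221–278, and the pads' inner faces are at about 218 and 293, so the hand sits 2–3 mm too far to image right (−y). I'll refit with this view.

Run:
```python
import cv2,numpy as np
from h import *
a=np.load('pics/w2.npz')
A=cv2.resize(a['image'][110:300,190:320,::-1],None,fx=3,fy=3,interpolation=cv2.INTER_CUBIC)
for i in range(0,130,10): cv2.putText(A,str(190+i),(i*3,8),0,.3,(0,0,255));cv2.line(A,(i*3+1,8),(i*3+1,14),(0,0,255))
for i in range(0,190,10): cv2.putText(A,str(110+i),(0,i*3+4),0,.3,(0,0,255))
cv2.imwrite('pics/crop3.png',A)
K,T=a['mtx'],a['extrinsics']
for p in([.57417742,-.21402241,3.1302845],):
    m,d=axis(p)
    for s in(.054,.037,.02,0,-.05,-.1):print(s,proj(K,T,m+s*d).round(1),'dy+1mm',proj(K,T,m+s*d+[0,.001,0]).round(1))
print('tcp',proj(K,T,np.array([0.5622,-0.216,.1776])))
```

```text
0.054 [249.7 271.9] dy+1mm [247.7 272. ]
0.037 [250.2 247.1] dy+1mm [248.3 247.2]
0.02 [250.6 226.8] dy+1mm [248.9 226.8]
0 [251. 207.] dy+1mm [249.4 207. ]
-0.05 [251.7 170.9] dy+1mm [250.4 170.9]
-0.1 [252.1 146.5] dy+1mm [251.1 146.5]
tcp [254.05482527 256.86467293]
```

View pics/crop3.png

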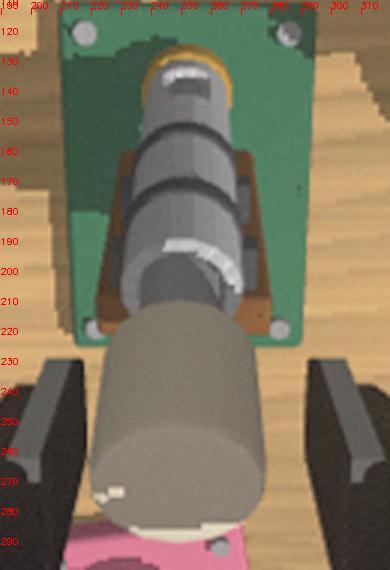

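```bash
python3 -m handwheel '[[0.001,-0.0024,0,0,0.5],[0.001,-0.0024,0,0,0.46],[0.001,-0.0024,0,0,0.42],[0.001,-0.0024,0,0,0.4],[0.001,-0.0024,0,0,0.38],[0.001,-0.0024,0,0,0.36],[0.001,-0.0024,0,0,0.34],[0.001,-0.0024,0,0,0.32],[0.001,-0.0024,0,0,0.3],[0.001,-0.0024,0,0,0.3]]' 25
```

```text
t: 4.0
ee_pos: [0.5631, -0.2136, 0.1774]
tcp_rot: [-0.0, 1.0, -0.006, 0.0]
ft_force: [-0.3, 1.8, 3.4]
width: 0.0292
grasp_force: 24.8
```

```bash
python3 -m handwheel '[[-0.0003,0,-0.001,0,0.25],[-0.0005,0,-0.002,0,0.25],[-0.0008,0,-0.003,0,0.25],[-0.0013,0,-0.0048,0,0.25],[-0.0018,0,-0.0067,0,0.25],[-0.0023,0,-0.0087,0,0.25],[-0.0028,0,-0.0106,0,0.25],[-0.0031,0,-0.0116,0,0.25],[-0.0031,0,-0.0116,0,0.25],[-0.0031,0,-0.0116,0,0.25]]' 28
```

```text
t: 5.25
ee_pos: [0.56, -0.2136, 0.1889]
tcp_rot: [0.0, 1.0, -0.006, 0.0]
ft_force: [1.0, 0.8, -2.1]
width: 0.0289
grasp_force: 27.9
```

```bash
python3 -m handwheel '[[-0.0006,0,-0.0022,0,0.25],[-0.0013,0,-0.0048,0,0.25],[-0.002,0,-0.0075,0,0.25],[-0.0027,0,-0.0101,0,0.25],[-0.0034,0,-0.0128,0,0.25],[-0.0041,0,-0.0154,0,0.25],[-0.0048,0,-0.018,0,0.25],[-0.0055,0,-0.0207,0,0.25],[-0.0059,0,-0.0222,0,0.25],[-0.0059,0,-0.0222,0,0.25]]' 28
```

```text
t: 6.5
ee_pos: [0.5541, -0.2135, 0.2112]
tcp_rot: [0.0, 1.0, -0.006, 0.0]
ft_force: [-0.5, -0.2, -1.4]
width: 0.0292
grasp_force: 27.8
```

```bash
python3 -m handwheel '[[-0.0006,0,-0.0022,0,0.25],[-0.0013,0,-0.0048,0,0.25],[-0.002,0,-0.0075,0,0.25],[-0.0027,0,-0.0101,0,0.25],[-0.0034,0,-0.0128,0,0.25],[-0.0041,0,-0.0154,0,0.25],[-0.0048,0,-0.018,0,0.25],[-0.0055,0,-0.0207,0,0.25],[-0.0059,0,-0.0222,0,0.25],[-0.0059,0,-0.0222,0,0.25]]' 28
python3 - <<'E'
import w,cv2,numpy as np
from station import vision
w.snap('w3')
s=vision.read_camera('scene')['image']
a=np.load('pics/w3.npz')['image'][100:300,180:330]
b=s[125:225,140:220]
O=np.hstack([cv2.resize(a,(412,550),interpolation=2),cv2.resize(b,(388,550),interpolation=2)])
cv2.imwrite('pics/crop4.png',O[:,:,::-1])
E
```

```text
t: 7.75
ee_pos: [0.5482, -0.2134, 0.2334]
tcp_rot: [0.0, 1.0, -0.006, 0.0]
ft_force: [-0.4, -0.6, -1.3]
width: 0.0292
grasp_force: 27.8
7.75 [ 0.54818149 -0.2134296   0.23342875] [[1.0, -0.013, 0.0], [-0.013, -1.0, -0.0], [0.0, 0.0, -1.0]]
```

View pics/crop4.png

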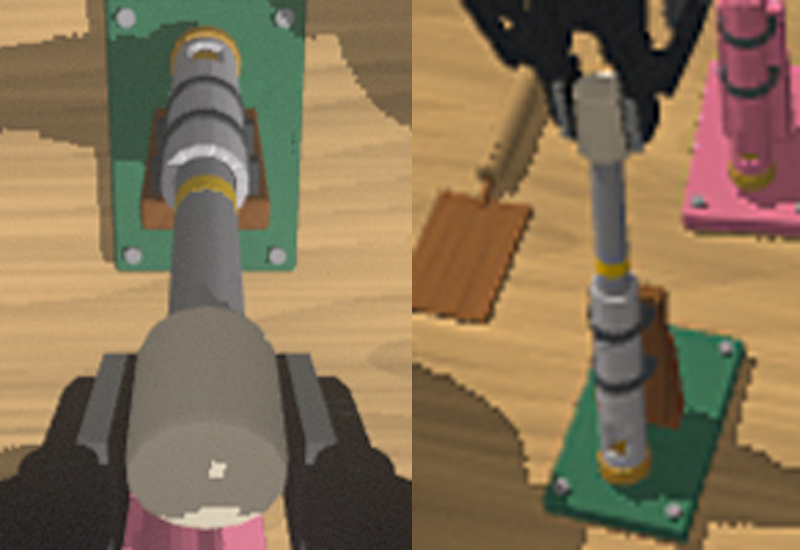

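In both views the whole yellow band is clear of the mouth, at about (205,187) in the left crop and (612,268) in the right one. No red shows, and the loading window is open. The TCP has travelled 58 mm along the axis, with low forces.

```bash
python3 -c "from station import hand_in;print(hand_in())"
```

```text
the job is handed in; nothing more can be done
None
```

I drew the white-knobbed plunger about 58 mm straight along its barrel and handed the job in with the arm still holding it at 28 N: the yellow band is fully out, the red band is hidden and the loading window is open.

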